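# Draw the bolt of the wheel case

## Task

Unbolt the round wheel case so that its lid can come off: swing the knobbed handle of its bolt up clear of the notch, then slide the bolt all the way back, away from the keeper post, and let go. Leave the bolt of the rectangular blade case as it is.

Things in the scene. Friction and masses are not known exactly. Their poses are not given: they have to be found in the camera images.
- wheel_case: Round grey steel case, 180 mm across, lid top 62 mm high, fixed to the bench. Origin: centre of its underside, z up. The bolt lies on the lid along the case's x axis, its axis over the origin, 92 mm high, in a housing 34 mm wide, 105 mm high. Its nose is shot into the keeper post at the +x edge (34 mm wide, 107 mm high); it is drawn towards -x. A loose washer lies on the lid on the -y side.
- wheel_knob (a point): Centre of the round steel knob (26 mm diameter, 24 mm long along case x, flat ends) of this bolt's handle, 52 mm from the bolt's axis. At the start the handle points to case +y, level to 12 deg raised, at case x = 45 mm, in a notch. It swings up about that axis to 100 deg, with 1.5 N, and stays as left; clear of the notch from 55 deg, best upright. Pinched from above, fingers closing along case x it pivots between them.
- wheel_bolt (a joint): How far the wheel case's bolt is drawn: 0 m as shot, growing as it slides towards the case's -x, stop at 0.060 m (it has 3 mm of play below 0). Takes about 3 N. The notch blocks it after about 4 mm while the handle is down.
- blade_knob (a point): Centre of the like knob on the like bolt of the blade case, a rectangular grey steel case (lid 178 by 174 mm, 62 mm high). Not to be moved.
Mind the look-alikes: they are no part of the job. What is shaped like the wheel_case but red or yellow is not meant.

How it is judged:
On the way, in this order (a step that is already met when the one before it is completed fails the run):
1. the wheel case's handle is swung up clear of its notch while the bolt is still shot (z of wheel_knob in the frame of wheel_case above 0.125 m and value of joint wheel_bolt below 0.015 m), for 0.05 s.
2. the bolt is drawn back (value of joint wheel_bolt above 0.045 m), for 0.1 s.
At the end, for the whole second after the job is handed in: The wheel case's bolt is drawn at least 45 of its 60 mm and at rest; the blade case's knob is within 20 mm of where it was (value of joint wheel_bolt above 0.045 m and velocity of joint wheel_bolt below 0.02 m/s and distance of blade_knob from where it was at the start of the episode below 0.02 m); the robot touches nothing.
It fails at once if the bolt is forced along with its handle still down in the notch (drawn over 15 mm with the knob less than 22 mm above the bolt's axis) (value of joint wheel_bolt above 0.015 m and z of wheel_knob in the frame of wheel_case below 0.114 m).
It fails at once if the blade case's knob is moved by more than 20 mm (distance of blade_knob from where it was at the start of the episode above 0.02 m).
It also fails if it takes over 32 s, if anything falls off the work surface, if the arm or the gripper's body presses on something with over 40 N, if the wrist force passes 120 N, or if a joint passes its speed limit or range.

## Robot

A 6-joint arm with a two-finger parallel gripper is mounted at the origin on the work surface. World frame = base frame: x ahead of the robot, y to its left, z up, the work surface at z = 0. Lengths are in m, angles in rad, forces in N, time in s.
With the tool pointing down it reaches from about 0.35 to 0.775 m from the base axis. Payload 5.5 kg.
Tool frame: the origin (TCP) lies between the finger pads; the fingertips stand 22 mm ahead of it and the grasp point (between the pads) lies 3 mm ahead of it (env.finger_overhang is the distance from the TCP to the fingertips, in m); y points along the fingers, x is the direction in which the jaws open and shut, and the axes are right-handed (so a half turn about y gives the same grasp; the last joint's range is limited). The gripper opens to 85 mm and grips with 20 to 120 N. Pads are 22 mm wide; open, the fingers measure 114 mm over their backs; the gripper's body (76 mm by 85 mm) begins 54 mm behind the grasp point. The pads swing forward as they close: fully open they stand 13 mm farther back than shut.
Start: joints at [1.046, 0.313, 0.046, 1.304, 0, 1.431], TCP at [0.216, 0.533, 0.253] pointing down, gripper open.
Joint ranges: [-2.76, 2.76], [-0.86, 1.69], [-1.03, 1.26], [-2.2, 2.34], [-1.47, 1.5], [-3.14, 3.14]. Speed limits (rad/s): [2.57, 2.57, 3.14, 3.14, 3.14, 3.14].

## Interface

Orientations are given as a unit quaternion [w, x, y, z].
In Python, from workcell import monitor, cams, job, env gives the robot as it stands.
- The arm moves only by the tool drive_tool, never from a script. Its argument "plan" is text: rows parted by semicolons, each of 7 numbers parted by spaces: the opening, from -1 (shut) to 1 (fully open), then the shift along the tool's x, y, z in mm, then the turn, a rotation vector about the tool's x, y, z in degrees. In form: gripper x y z rx ry rz; .... A call has 1 to 8 rows; each row shifts and turns the pose as measured when the row begins, along the tool's axes as they then stand; what a row does not reach is not made up. A row lasts 1/8 s, in which the tool goes at most 62.5 mm and 10.7 degrees, less where a joint would pass 70% of its speed; a pose out of reach is approached as far as the arm can. A call is refused whole if a number of a shift passes 62.5 or a number of a turn 10.7, either way. A call with a gripper value outside its range is refused whole. The fingers move at their own pace and stop on an object; "grip_force" is the grip in N (left out, the last holds). Time passes only in rows, so rows that do not move let the fingers close. It gives the time, the measured TCP pose, the force and the opening at its end, in the units of the state.
- monitor.get_state(): the state, without advancing time (a new reading comes with each control period).
- cams.read_camera(name): name is "scene" or "top"; returns (picture, depth): 480x640x3 uint8, red, green, blue; 480x640 float32, m along the optical axis (not along the pixel's ray), 0 where there is no reading.
- cams.calibration(name): a dict with "fx", "fy", "cx", "cy" (pixels), "R" (3x3) and "t" (3): a world point X has camera coordinates R X + t. Camera axes: x right, y down, z forward; pixel columns grow to the right and rows downward; lengths in m; the calibration is good to about 2 mm. A picture is of the moment at which its call begins. calibration takes no time and is no camera call.
- job.hand_in(): hands the job in, once; it reports no verdict.
The state is a dict: "clock": time; "joint_pos": joint angles; "qvel": joint speeds; "tau": joint torques, N m; "tcp_pos": TCP position; "orientation": TCP orientation; "wrist_force": force on the tool from outside, world axes, zero at the start; "ft_torque": the same for the moment, N m; "finger_gap": finger opening in m.
Only numpy, scipy, OpenCV 4.12 (cv2) and the standard library are available. Lean on these libraries where they do the work, as an engineer would, in place of code of your own. Each camera call takes 0.05 s, during which the arm holds its last target.

## Working session

There is one attempt and no reset: what is moved stays moved. The work goes in short steps, Python scripts to look and compute and a tool call to move; the robot and the scene stay as the last step left them, time stands still between calls to the robot, and variables do not carry over. Pictures are saved under pics/ and viewed, and the job is handed in when it is done.

Besides the shell and the picture viewer there is one more tool, called after "Emit:" as name(argument=value, ...) on one line, values as JSON. drive_tool: Moves the arm, as the interface text tells. Its arguments: {"type":"object","properties":{"plan":{"type":"string"},"grip_force":{"type":"number"}},"required":["plan"]}

```bash
mkdir -p pics
cat > h.py <<'E'
import numpy as np, cv2
from workcell import monitor, cams, job, env
def snap(n,tag):
    p,d=cams.read_camera(n); np.savez(f'pics/{tag}.npz',p=p,d=d); cv2.imwrite(f'pics/{tag}.png',p[:,:,::-1]); return p,d
def world(n,u,v,z):
    c=cams.calibration(n);R=np.array(c['R']);t=np.array(c['t'])
    X=np.array([(u-c['cx'])/c['fx']*z,(v-c['cy'])/c['fy']*z,z]);return R.T@(X-t)
def proj(n,X):
    c=cams.calibration(n);x=np.array(c['R'])@np.array(X)+np.array(c['t']);return c['fx']*x[0]/x[2]+c['cx'],c['fy']*x[1]/x[2]+c['cy']
E
python3 - <<'E'
from h import *
snap('top','t0');snap('scene','s0')
print(monitor.get_state(), env.finger_overhang)
E
```

```text
{'clock': 0.1, 'joint_pos': array([ 1.04639592e+00,  3.13940701e-01,  4.50997400e-02,  1.30360287e+00,
       -1.81131498e-05,  1.43117977e+00]), 'qvel': array([ 1.40095607e-03, -1.50575514e-03,  2.41836374e-03,  2.12703171e-03,
       -2.79753790e-05,  2.07851466e-03]), 'tau': array([ 2.90639786e-03, -4.81726170e+01,  2.99243259e+01,  1.27918032e-02,
       -1.19073161e-04, -2.09666149e-05]), 'tcp_pos': array([0.21564261, 0.53258159, 0.25249218]), 'orientation': array([-0.58611737,  0.58663915,  0.39465027, -0.39569193]), 'wrist_force': array([-0.10967153,  0.33926181, -0.39351573]), 'ft_torque': array([ 0.05380545,  0.02980064, -0.00207779]), 'finger_gap': 0.08549526061605388} 0.022
```

View pics/t0.png

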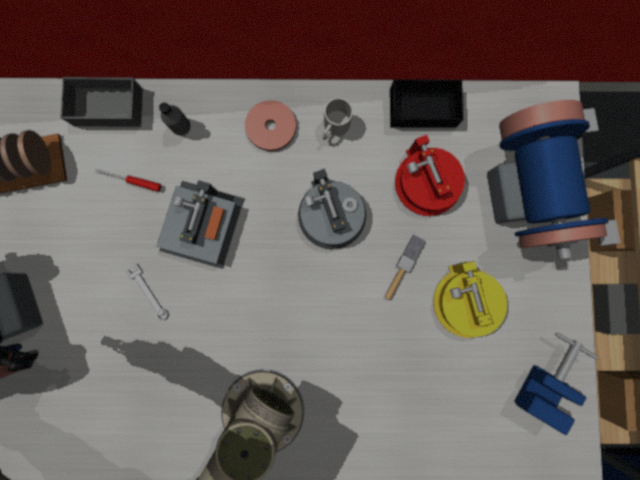

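View pics/s0.png

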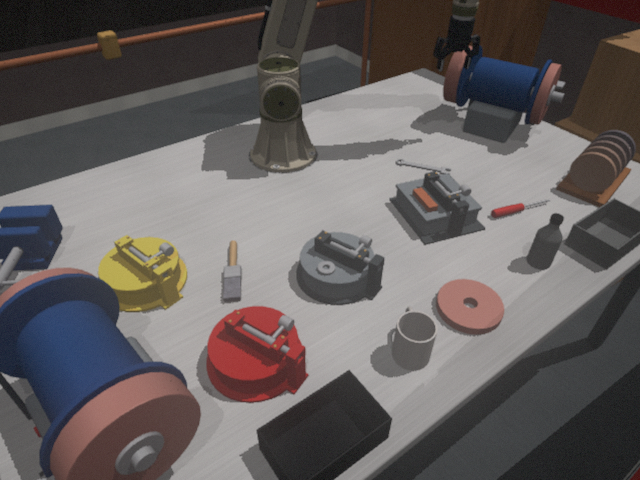

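Candidates: grey round case at top (333,213), which is the target. Red round (430,180), yellow round (470,300) and the grey rectangular blade case (200,222) are not. Next is a close crop to check this.

Run:
```python
from h import *
p=cv2.imread('pics/t0.png')[160:260,283:383]; cv2.imwrite('pics/t0c.png',cv2.resize(p,(600,600),interpolation=cv2.INTER_CUBIC))
p=cv2.imread('pics/s0.png')[215:315,285:400]; cv2.imwrite('pics/s0c.png',cv2.resize(p,(690,600),interpolation=cv2.INTER_CUBIC))
d=np.load('pics/t0.npz')['d']
# height map around
pts=np.array([[*world('top',u,v,d[v,u]),u,v] for v in range(165,255) for u in range(290,375) if d[v,u]>0])
print(proj('top',[0,0,0]),proj('top',[.5,0,0]))
for lo,hi in [(.05,.075),(.085,.1),(.1,.115)]:
    m=(pts[:,2]>lo)&(pts[:,2]<hi);print(lo,m.sum(),pts[m].mean(0),pts[m].min(0),pts[m].max(0))
m=(pts[:,2]>.08)
im=np.zeros((480,640),np.uint8)
for q in pts: im[int(q[4]),int(q[3])]=np.clip(q[2]*2000,0,255)
cv2.imwrite('pics/h0.png',cv2.resize(im[160:260,283:383],(600,600),interpolation=cv2.INTER_NEAREST))
```

```text
Traceback (most recent call last):
  File "h.py", line 6, in world
    c=cams.calibration(n);R=np.array(c['R']);t=np.array(c['t'])
ValueError: time passes only in moves, steps and waits
```

View pics/t0c.png

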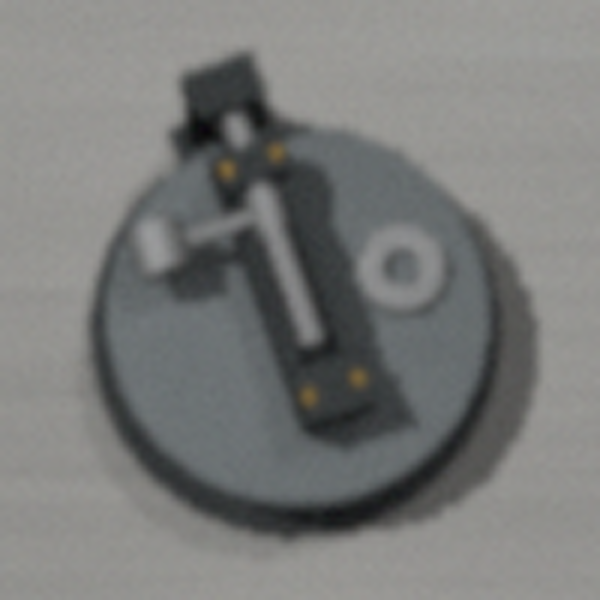

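View pics/s0c.png

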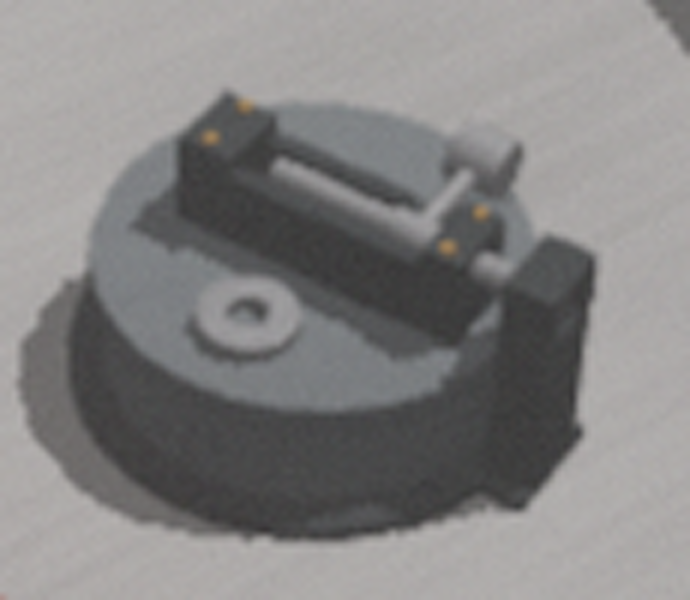

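The crop shows a grey round case, the washer at top (350,204), the keeper post at (320,175) and the knob at (309,201). It is the right case. I'll cache the calibration.

```bash
sed -i 's/^def snap/_C={}\ndef cal(n):\n    if n not in _C: _C[n]=cams.calibration(n)\n    return _C[n]\ndef snap/; s/c=cams.calibration(n)/c=cal(n)/' h.py
python3 - <<'E'
from h import *
d=np.load('pics/t0.npz')['d']
pts=np.array([[*world('top',u,v,d[v,u]),u,v] for v in range(165,255) for u in range(290,375) if d[v,u]>0])
print(proj('top',[0,0,0]),proj('top',[.5,0,0]))
np.save('pics/pts.npy',pts)
for lo,hi in [(.058,.066),(.085,.1),(.1,.115)]:
    m=(pts[:,2]>lo)&(pts[:,2]<hi);print(lo,m.sum(),pts[m].mean(0),pts[m].min(0),pts[m].max(0))
m=(pts[:,2]>.056)&(pts[:,2]<.068)
(cu,cv),r=cv2.minEnclosingCircle(pts[m][:,:2].astype(np.float32)); print('lid',cu,cv,r)
im=np.zeros((480,640),np.uint8)
for q in pts: im[int(q[4]),int(q[3])]=np.clip(q[2]*2000,0,255)
cv2.imwrite('pics/h0.png',cv2.resize(im[160:260,283:383],(600,600),interpolation=cv2.INTER_NEAREST))
def ray(n,u,v,h):
    a=world(n,u,v,.5);b=world(n,u,v,1.);return a+(b-a)*(h-a[2])/(b[2]-a[2])
f=lambda x,y,h:ray('top',283+x/6-.5,160+y/6-.5,h)
print('post',f(219,85,.107),'screws front',f(251,161,.105),'rear',f(334,387,.105),'knob',f(155,248,.1), 'knobdepth',[world('top',u,201,d[201,u]) for u in (308,309,310)])
E
```

```text
(np.float64(262.3522577406994), np.float64(411.1284888424083)) (np.float64(264.4766625038709), np.float64(233.58128377925854))
0.058 2040 [ 5.47801055e-01 -1.97184762e-01  6.20206463e-02  3.32783333e+02
  2.14349020e+02] [ 4.67190198e-01 -2.84782138e-01  5.80173188e-02  3.01000000e+02
  1.78000000e+02] [ 6.51511355e-01 -1.08340370e-01  6.59911303e-02  3.64000000e+02
  2.43000000e+02]
0.085 415 [ 5.77003215e-01 -1.83310784e-01  9.56417524e-02  3.28065060e+02
  2.01896386e+02] [ 4.99533465e-01 -2.26384633e-01  8.50967548e-02  3.04000000e+02
  1.75000000e+02] [ 6.50808829e-01 -1.17806120e-01  9.99890867e-02  3.44000000e+02
  2.30000000e+02]
0.1 403 [ 5.88209300e-01 -1.75930916e-01  1.05077578e-01  3.25416873e+02
  1.97248139e+02] [ 5.01221501e-01 -2.28768697e-01  1.00033871e-01  3.05000000e+02
  1.68000000e+02] [ 6.68894370e-01 -1.20705411e-01  1.12765460e-01  3.45000000e+02
  2.29000000e+02]
lid 0.5650092363357544 -0.193271666765213 0.09935645759105682
post [ 0.65245948 -0.15865087  0.107     ] screws front [ 0.61799723 -0.17310243  0.105     ] rear [ 0.51518102 -0.21017082  0.105     ] knob [ 0.57904144 -0.12973374  0.1       ] knobdepth [array([ 0.57773568, -0.1289468 ,  0.10481282]), array([ 0.57759476, -0.13166366,  0.10563053]), array([ 0.57798897, -0.13431787,  0.1034085 ])]
```

View pics/h0.png

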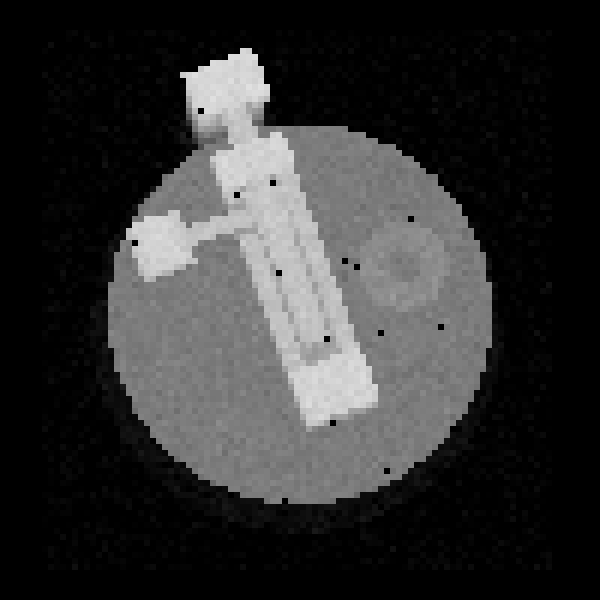

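```bash
cat >> h.py <<'E'
from scipy.spatial.transform import Rotation as Ro
def ray(n,u,v,h):
    a=world(n,u,v,.5);b=world(n,u,v,1.);return a+(b-a)*(h-a[2])/(b[2]-a[2])
def pose():
    s=monitor.get_state();q=s['orientation'];return s,np.array(s['tcp_pos']),Ro.from_quat([q[1],q[2],q[3],q[0]])
E
python3 - <<'E'
from h import *
f=lambda x,y,h:ray('top',283+x/6-.5,160+y/6-.5,h)
c=f(300,314,.062);print('centre',c)
P=np.load('pics/pts.npy')
# housing+post lines: pca of tall pts excluding knob
uv=P[:,3:5]; cx=(uv[:,0]-283+.5)*6; cy=(uv[:,1]-160+.5)*6
kn=(P[:,2]>.08)&(cx<190)&(cy>205)&(cy<285)
print('knob',kn.sum(),P[kn].mean(0),P[kn][:,2].max(), np.percentile(P[kn][:,2],[50,80,90,95]))
ho=(P[:,2]>.1)&~kn&(cx>195)|((P[:,2]>.1)&(cy<140))
for nm,m in (('all',(P[:,2]>.098)&~kn),('housing',(P[:,2]>.098)&~kn&(cy>140)&(cx>205))):
    (x,y),(w,h),a=cv2.minAreaRect(P[m][:,:2].astype(np.float32)); print(nm,x,y,w,h,a)
    vx,vy,x0,y0=cv2.fitLine(P[m][:,:2].astype(np.float32),cv2.DIST_L1,0,.01,.01).ravel();print(np.degrees(np.arctan2(vy,vx)),x0,y0)
s,t,R=pose();print(t,R.as_matrix())
for th in np.radians([19,20,21]):
    A=np.array([[np.cos(th),np.sin(th)],[-np.sin(th),np.cos(th)]])
    print('knob in case',A@(P[kn].mean(0)[:2]-c[:2]),'rear,front,post',[A@(f(*q)[:2]-c[:2]) for q in ((334,387,.105),(251,161,.105),(219,85,.107))])
E
```

```text
centre [ 0.55472093 -0.19637441  0.062     ]
knob 93 [ 5.79921896e-01 -1.32568272e-01  1.01755178e-01  3.09365591e+02
  2.00397849e+02] 0.10924600488580985 [0.1034085  0.10582157 0.10654567 0.10718279]
all 0.5814133882522583 -0.17855142056941986 0.16989389061927795 0.05102767050266266 19.42812728881836
20.51151 0.5885862 -0.18548764
housing 0.5649929046630859 -0.18564355373382568 0.13417711853981018 0.048353537917137146 19.548686981201172
19.306538 0.5766715 -0.18872625
[0.21564261 0.53258159 0.25249218] [[ 3.75358128e-01 -8.09217722e-04 -9.26879507e-01]
 [ 9.26878420e-01 -1.43519112e-03  3.75358941e-01]
 [-1.63399634e-03 -9.99998643e-01  2.11335792e-04]]
knob in case [0.04460123 0.05212526] rear,front,post [array([-0.04187739, -0.00017183]), array([0.06740553, 0.00140334]), array([0.1046952 , 0.00384774])]
knob in case [0.04550415 0.05133892] rear,front,post [array([-0.04187401,  0.00055906]), array([0.06741976, 0.00022674]), array([0.10474641, 0.00201997])]
knob in case [0.0463932  0.05053694] rear,front,post [array([-0.04185788,  0.00128978]), array([ 0.06741345, -0.00094993]), array([0.10476571, 0.00019159])]
```

The measurements agree. Case centre is (0.555,-0.196) and yaw is 20°. In the case frame the knob sits at (0.0455,0.0513), against an expected (0.045,0.052). The rotation matrix shows tool y is the approach axis (down). I'll travel at height first.

Emit:
drive_tool(plan="1 -34 0 -42 0 0 0;1 -34 0 -42 0 0 0;1 -34 0 -42 0 0 0;1 -34 0 -42 0 0 0;1 -34 0 -42 0 0 0;1 -34 0 -42 0 0 0;1 -34 0 -42 0 0 0;1 -34 0 -42 0 0 0", grip_force=30)

```text
clock: 1.1
tcp_pos: [0.4289, 0.1463, 0.2495]
orientation: [-0.584, 0.585, 0.396, -0.399]
wrist_force: [-0.5, 0.2, 0.1]
finger_gap: 0.0853
```

Emit:
drive_tool(plan="0.2 0 0 0 0 9 0;0.2 0 0 0 0 9 0;0.2 0 0 0 0 9 0;0.2 0 0 0 0 9 0;0.2 0 0 0 0 9 0")

```text
clock: 1.72
tcp_pos: [0.4299, 0.141, 0.2474]
orientation: [-0.694, 0.696, 0.129, -0.134]
wrist_force: [-0.0, -0.7, 0.2]
finger_gap: 0.0512
```

```bash
cat > go.py <<'E'
from h import *
import sys
s,t,R=pose();tgt=np.array(list(map(float,sys.argv[1:4])));M=R.as_matrix()
th=np.radians(20);x=np.array([np.cos(th),np.sin(th),0]);y=np.array([0,0,-1.]);D=np.c_[x,y,np.cross(x,y)]
print('tcp',t.round(4),'t',s['clock'],'q',s['joint_pos'].round(2),'F',s['wrist_force'].round(1),'gap',s['finger_gap'])
print('shift mm',(M.T@(tgt-t)*1000).round(1),'turn deg',np.degrees(Ro.from_matrix(M.T@D).as_rotvec()).round(2))
E
python3 go.py .580 -.1325 .20
```

```text
tcp [0.4299 0.141  0.2474] t 1.725 q [ 0.14  0.09 -0.25  1.24 -0.    1.34] F [-0.  -0.7  0.2] gap 0.05118633598668117
shift mm [  40.1   47.6 -309.4] turn deg [ 0.1   1.44 -0.49]
```

Emit:
drive_tool(plan="0.2 6 0 -46 0 1.4 -0.5;0.2 6 0 -46 0 0 0;0.2 6 0 -46 0 0 0;0.2 6 5 -46 0 0 0;0.2 6 10 -46 0 0 0;0.2 6 15 -46 0 0 0;0.2 6 15 -36 0 0 0;0.2 0 0 0 0 0 0")

```text
clock: 2.72
tcp_pos: [0.58, -0.1451, 0.1979]
orientation: [0.697, -0.696, -0.122, 0.124]
wrist_force: [0.1, 1.0, 0.1]
finger_gap: 0.0515
```

```bash
python3 go.py .580 -.1325 .13
python3 - <<'E'
from h import *
p,d=snap('top','t1');cv2.imwrite('pics/t1c.png',cv2.resize(p[140:260,263:403,::-1],(700,600),interpolation=cv2.INTER_CUBIC))
p,d=snap('scene','s1');cv2.imwrite('pics/s1c.png',cv2.resize(p[165:315,275:450,::-1],(700,600),interpolation=cv2.INTER_CUBIC))
E
```

```text
tcp [ 0.58   -0.1451  0.1979] t 2.725 q [-0.38  0.38  0.01  1.2  -0.    0.84] F [0.1 1.  0.1] gap 0.051505670609308093
shift mm [ 4.6 67.9 11.7] turn deg [-0.09  0.09 -0.16]
```

View pics/s1c.png

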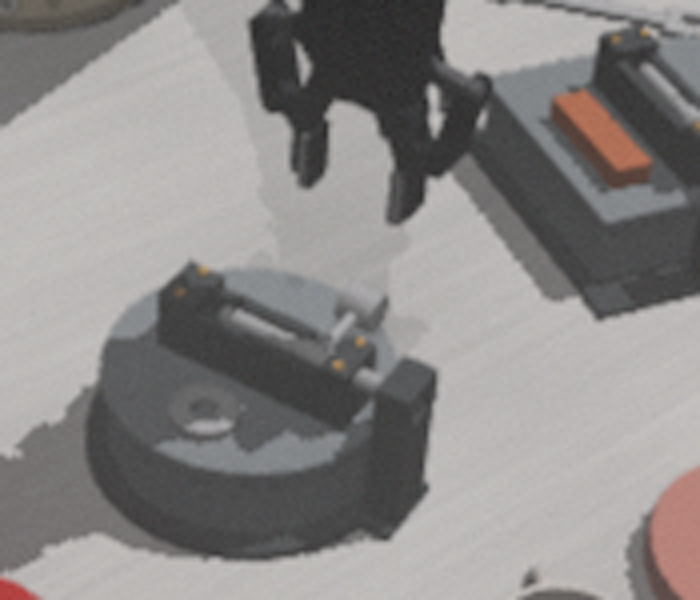

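Scene crop: the fingers are open along the case x axis, about 100 mm over the knob (crop 360,300), and the way down is free. Descending with the lateral correction.

Emit:
drive_tool(plan="0.2 4.6 20 11.7 0 0 0;0.2 0 25 0 0 0 0;0.2 0 22 0 0 0 0;0.2 0 0 0 0 0 0")

```text
clock: 3.32
tcp_pos: [0.5786, -0.1249, 0.1347]
orientation: [0.696, -0.696, -0.126, 0.126]
wrist_force: [-0.2, 0.5, 0.5]
finger_gap: 0.0518
```

```bash
python3 go.py .580 -.1325 .097
python3 - <<'E'
from h import *
p,d=snap('scene','s2');cv2.imwrite('pics/s2c.png',cv2.resize(p[165:315,275:450,::-1],(700,600),interpolation=cv2.INTER_CUBIC))
E
```

```text
tcp [ 0.5786 -0.1249  0.1347] t 3.325 q [-0.35  0.4  -0.12  1.05  0.    0.86] F [-0.2  0.5  0.5] gap 0.051770042037821616
shift mm [-1.3 37.7 -7.6] turn deg [-0.02  0.54  0.05]
```

View pics/s2c.png

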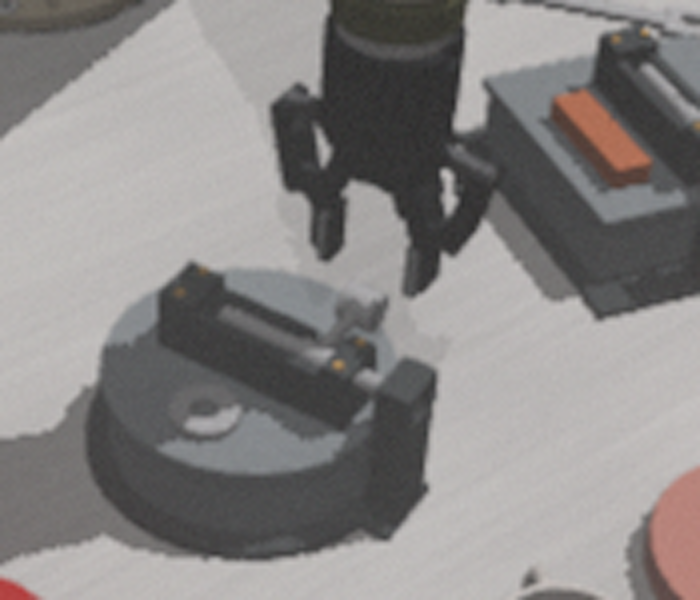

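The fingers straddle the knob, but the tool is 7.6 mm off in case y. Correcting and descending gently.

Emit:
drive_tool(plan="0.2 -1.3 0 -7 0 0 0;0.2 0 0 0 0 0 0;0.2 0 12 0 0 0 0;0.2 0 0 0 0 0 0")

```text
clock: 3.88
tcp_pos: [0.5825, -0.1328, 0.127]
orientation: [-0.695, 0.697, 0.129, -0.124]
wrist_force: [0.4, -0.3, 0.0]
finger_gap: 0.0512
```

```bash
python3 go.py .580 -.1325 .097
```

```text
tcp [ 0.5825 -0.1328  0.127 ] t 3.875 q [-0.36  0.41 -0.12  1.02  0.    0.85] F [ 0.4 -0.3  0. ] gap 0.05117608109240233
shift mm [-2.4 30.   1.3] turn deg [0.27 0.58 0.4 ]
```

Emit:
drive_tool(plan="0.2 -1 12 0.5 0 0 0;0.2 0 10 0 0 0 0;0.2 0 7 0 0 0 0;0.2 0 0 0 0 0 0")

```text
clock: 4.38
tcp_pos: [0.5808, -0.1326, 0.0949]
orientation: [-0.695, 0.697, 0.128, -0.124]
wrist_force: [-0.6, 0.4, -0.2]
finger_gap: 0.0513
```

```bash
python3 go.py .580 -.1325 .097
python3 - <<'E'
from h import *
p,d=snap('scene','s3');cv2.imwrite('pics/s3c.png',cv2.resize(p[195:315,285:425,::-1],(700,600),interpolation=cv2.INTER_CUBIC))
E
python3 go.py .580 -.1325 .097
```

```text
tcp [ 0.5808 -0.1326  0.0949] t 4.375 q [-0.36  0.44 -0.17  0.95  0.    0.85] F [-0.6  0.4 -0.2] gap 0.051313997295932036
shift mm [-0.7 -2.1  0.3] turn deg [0.19 0.57 0.31]
tcp [ 0.581  -0.1327  0.0953] t 4.425 q [-0.36  0.44 -0.17  0.95  0.    0.85] F [0.1 0.3 0.2] gap 0.05132459063888543
shift mm [-0.9 -1.7  0.5] turn deg [0.21 0.57 0.34]
```

View pics/s3c.png

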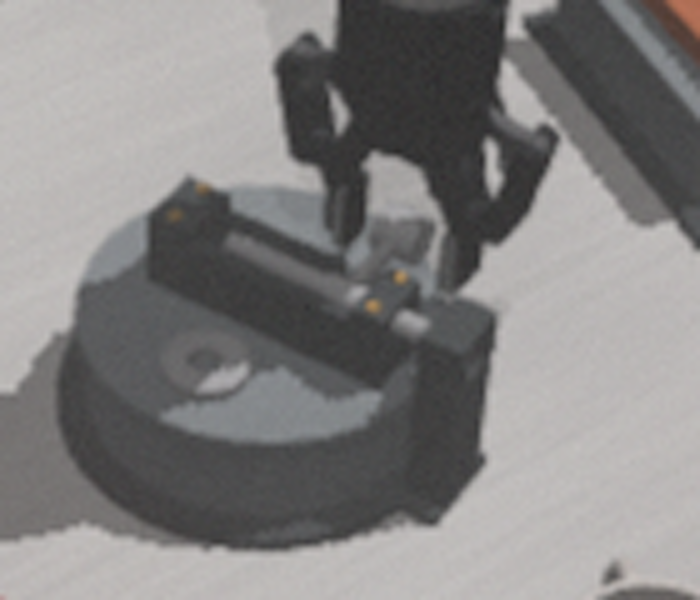

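The knob (crop 395,238) stands between the two fingers and nothing touches. Closing.

Emit:
drive_tool(plan="-0.5 -0.5 0 0 0 0 0;-0.5 0 0 0 0 0 0;-0.5 0 0 0 0 0 0;-0.5 0 0 0 0 0 0;-0.5 0 0 0 0 0 0", grip_force=30)

```text
clock: 5.05
tcp_pos: [0.5807, -0.1329, 0.0958]
orientation: [-0.695, 0.697, 0.128, -0.124]
wrist_force: [0.8, 0.5, -1.1]
finger_gap: 0.0237
```

```bash
python3 go.py .580 -.1325 .097
```

```text
tcp [ 0.5807 -0.1329  0.0958] t 5.05 q [-0.36  0.44 -0.17  0.95  0.    0.85] F [ 0.8  0.5 -1.1] gap 0.02371744793359662
shift mm [-0.5 -1.2  0.7] turn deg [0.24 0.53 0.36]
```

The gap is 23.7 mm, so the knob is held. Now the arc upward (tool -y is up, tool -z is case -y).

Emit:
drive_tool(plan="-0.5 0 -7 -0.5 0 0 0;-0.5 0 -7 -1.3 0 0 0;-0.5 0 -6.5 -2.2 0 0 0;-0.5 0 -6 -3 0 0 0;-0.5 0 0 0 0 0 0")

```text
clock: 5.68
tcp_pos: [0.5828, -0.1396, 0.1223]
orientation: [-0.696, 0.696, 0.128, -0.124]
wrist_force: [1.2, -1.6, -3.7]
finger_gap: 0.0238
```

```bash
python3 go.py .5985 -.1818 .147
```

```text
tcp [ 0.5828 -0.1396  0.1223] t 5.675 q [-0.37  0.42 -0.12  1.02  0.    0.84] F [ 1.2 -1.6 -3.7] gap 0.023804719000298732
shift mm [  0.  -24.6 -45. ] turn deg [0.1  0.48 0.3 ]
```

Emit:
drive_tool(plan="-0.5 0 -5.5 -4 0 0 0;-0.5 0 -5 -4.5 0 0 0;-0.5 0 -4.5 -5 0 0 0;-0.5 0 -4 -5.5 0 0 0;-0.5 0 0 0 0 0 0")

```text
clock: 6.3
tcp_pos: [0.5887, -0.1569, 0.1417]
orientation: [0.697, -0.695, -0.127, 0.125]
wrist_force: [0.6, 0.2, -6.3]
finger_gap: 0.0236
```

```bash
python3 go.py .5985 -.1818 .147
```

```text
tcp [ 0.5887 -0.1569  0.1417] t 6.3 q [-0.39  0.43 -0.06  1.08  0.    0.82] F [ 0.6  0.2 -6.3] gap 0.023609244413352735
shift mm [  0.5  -5.4 -26.7] turn deg [-0.14  0.54  0.23]
```

Emit:
drive_tool(plan="-0.5 0 -1.5 -6 0 0 0;-0.5 0 -1.5 -6 0 0 0;-0.5 0 -1 -6 0 0 0;-0.5 0 -0.5 -6 0 0 0;-0.5 0 0 0 0 0 0")

```text
clock: 6.92
tcp_pos: [0.5954, -0.1755, 0.1483]
orientation: [0.699, -0.692, -0.128, 0.126]
wrist_force: [1.7, 0.6, -8.6]
finger_gap: 0.0236
```

```bash
python3 go.py .5985 -.1818 .147;python3 - <<'E'
from h import *
p,d=snap('scene','s4');cv2.imwrite('pics/s4c.png',cv2.resize(p[195:315,285:425,::-1],(700,600),interpolation=cv2.INTER_CUBIC))
E
```

```text
tcp [ 0.5954 -0.1755  0.1483] t 6.925 q [-0.42  0.45 -0.01  1.11  0.01  0.79] F [ 1.7  0.6 -8.6] gap 0.02359388038932245
shift mm [ 0.7  1.2 -7. ] turn deg [-0.6   0.76  0.26]
```

View pics/s4c.png

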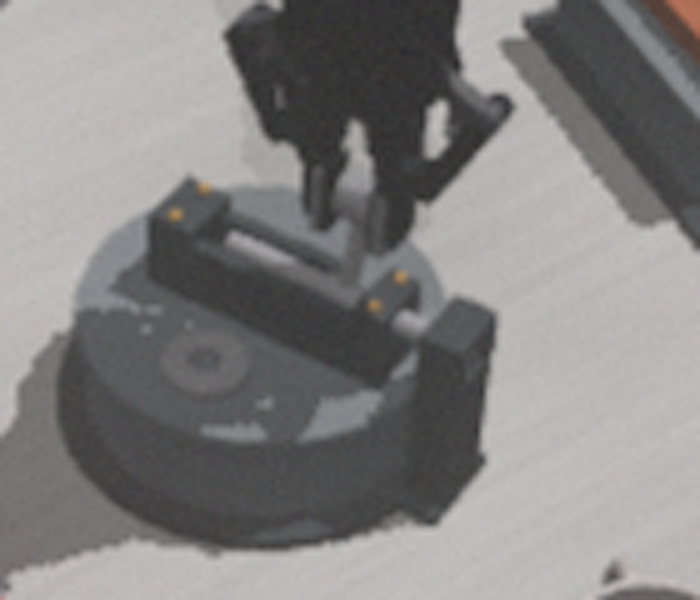

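The handle is nearly upright in the fingers (crop 350,220) and the nose is still in the keeper (410,320). Centring it, then drawing.

Emit:
drive_tool(plan="-0.5 0 1 -5 0 0 0;-0.5 0 0 0 0 0 0;-0.5 -5 0 0 0 0 0;-0.5 -8 0 0 0 0 0;-0.5 -8 0 0 0 0 0;-0.5 -8 0 0 0 0 0;-0.5 0 0 0 0 0 0")

```text
clock: 7.85
tcp_pos: [0.5677, -0.19, 0.1484]
orientation: [0.7, -0.691, -0.129, 0.127]
wrist_force: [1.0, 2.8, -3.8]
finger_gap: 0.0234
```

```bash
python3 go.py .5421 -.2023 .146
```

```text
tcp [ 0.5677 -0.19    0.1484] t 7.85 q [-0.46  0.41 -0.08  1.09  0.01  0.74] F [ 1.   2.8 -3.8] gap 0.023432485997348068
shift mm [-28.4   2.2  -2.4] turn deg [-0.63  0.84  0.32]
```

It moves freely: about 32 mm drawn, with 28 mm to go.

Emit:
drive_tool(plan="-0.5 -8 0.5 -0.5 0 0 0;-0.5 -8 0 0 0 0 0;-0.5 -7 0 0 0 0 0;-0.5 -5 0 0 0 0 0;-0.5 -2 0 0 0 0 0;-0.5 0 0 0 0 0 0")

```text
clock: 8.6
tcp_pos: [0.5403, -0.2001, 0.1484]
orientation: [0.701, -0.69, -0.132, 0.125]
wrist_force: [1.3, 4.3, -3.9]
finger_gap: 0.0235
```

```bash
python3 go.py .5421 -.2023 .146;python3 - <<'E'
from h import *
p,d=snap('scene','s5');cv2.imwrite('pics/s5c.png',cv2.resize(p[195:315,285:425,::-1],(700,600),interpolation=cv2.INTER_CUBIC))
E
```

```text
tcp [ 0.5403 -0.2001  0.1484] t 8.6 q [-0.5   0.37 -0.14  1.07  0.02  0.7 ] F [ 1.3  4.3 -3.9] gap 0.023516441539335055
shift mm [ 0.9  2.4 -2.8] turn deg [-0.74  0.91  0.68]
```

View pics/s5c.png

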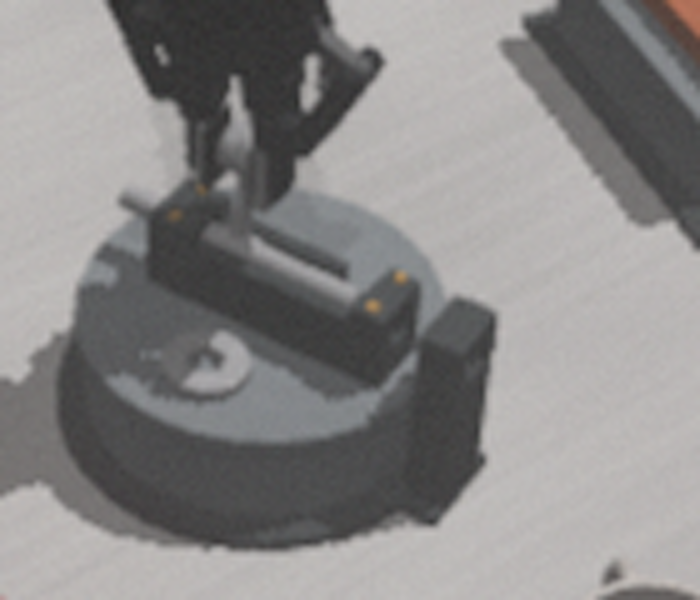

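The bolt is fully drawn: the nose is out of the keeper and the rear end sticks out at crop (135,200). Releasing and lifting straight up.

Emit:
drive_tool(plan="0.2 0 0 0 0 0 0;0.2 0 0 0 0 0 0;0.2 0 0 0 0 0 0;0.2 0 -15 0 0 0 0;0.2 0 -30 0 0 0 0;0.2 0 -30 0 0 0 0;0.2 0 -30 0 0 0 0;0.2 0 0 0 0 0 0")

```text
clock: 9.65
tcp_pos: [0.5408, -0.2058, 0.2639]
orientation: [0.696, -0.695, -0.133, 0.123]
wrist_force: [0.0, 1.0, 1.0]
finger_gap: 0.0512
```

Emit:
drive_tool(plan="0.2 0 0 0 0 0 0;0.2 0 0 0 0 0 0;0.2 0 0 0 0 0 0")

```text
clock: 10.02
tcp_pos: [0.5401, -0.2055, 0.2626]
orientation: [0.697, -0.694, -0.132, 0.123]
wrist_force: [-1.1, 0.1, 0.3]
finger_gap: 0.051
```

```bash
python3 go.py .5421 -.2023 .146;python3 - <<'E'
from h import *
p,d=snap('scene','s6');cv2.imwrite('pics/s6c.png',cv2.resize(p[135:315,275:485,::-1],(700,600),interpolation=cv2.INTER_CUBIC))
# knob location from depth
q=np.array([world('scene',u,v,d[v,u]) for v in range(200,260) for u in range(300,370) if d[v,u]>0])
c=np.array([.5547,-.1964]);th=np.radians(20);A=np.array([[np.cos(th),np.sin(th)],[-np.sin(th),np.cos(th)]])
xy=(q[:,:2]-c)@A.T;m=(q[:,2]>.132)&(q[:,2]<.165)&(abs(xy[:,0])<.09)&(abs(xy[:,1])<.06)
print(m.sum(),xy[m].mean(0),xy[m].min(0),xy[m].max(0),q[m][:,2].max())
a=np.load('pics/s0.npz')['p'].astype(int);b=p.astype(int)
print('blade diff',np.abs(a-b)[165:240,420:490].max(2).mean())
E
```

```text
tcp [ 0.5401 -0.2055  0.2626] t 10.025 q [-0.51  0.31  0.06  1.32  0.01  0.7 ] F [-1.1  0.1  0.3] gap 0.050963266202026215
shift mm [  1.6 116.7   2.2] turn deg [-0.08  0.81  0.73]
137 [-0.01042937  0.00543224] [-0.02555633 -0.0038732 ] [-0.00048957  0.02213987] 0.15963129475506266
blade diff 9.019047619047619
```

View pics/s6c.png

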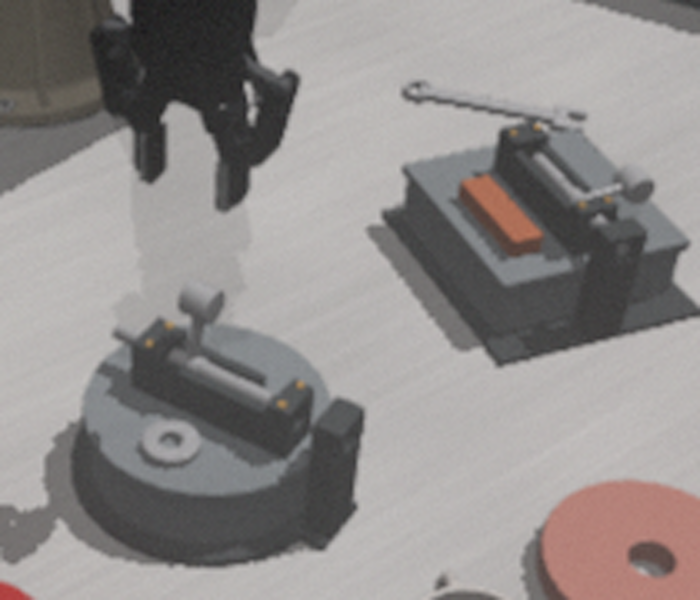

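The knob now spans case x -25 to 0 mm, so its centre is near -13 mm and the bolt is drawn about 58 mm. The handle is upright, the gripper is clear, and the blade case is unchanged.

```bash
python3 -c "
from workcell import job
print(job.hand_in())"
```

```text
the job is handed in; nothing more can be done
None
```

The wheel case is unbolted and the job is handed in; no verdict is reported. I pinched its knob along case x, swung the handle up to about 85° with the bolt still shot, drew the bolt back, let go and lifted clear at about 10 s of the 32 s.

- **Bolt:** the last depth image puts it about 58 mm drawn. The tool travel suggested about 60 mm. The picture shows the nose out of the keeper and the handle upright.
- **Clearance:** the gripper is about 115 mm above its release height, and the wrist reads about 1 N, which is noise level. The highest wrist reading I saw was about 9 N.
- **Blade case:** its knob looks unmoved in the picture. The pixel difference over it (mean about 9) was not checked against noise or shadow, so I relied on the view and on the arm never going near it.

One thing went off: during the approach, the tool ended up 7.6 mm off in case y, and I corrected this before going down to the knob.

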